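# Load the sauce caddy

## Robot

A 7-joint arm with a two-finger parallel gripper is mounted at the origin on the work surface. World frame = base frame: x ahead of the robot, y to its left, z up, the work surface at z = 0. Lengths are in mm, angles in rad, forces in N, time in s.
With the tool pointing down it reaches from about 400 to 900 mm from the base axis. Payload 5.5 kg.
Tool frame: the origin (TCP) lies at the very end of the fingers, on their centre line; the grasp point (between the pads) lies 19 mm behind it; z points along the fingers, y is the line along which they close (so a half turn about z gives the same grasp; the last joint's range is limited). The gripper opens to 92 mm and grips with 3 to 60 N. Pads are 19 mm wide; open, the fingers measure 130 mm over their backs; the gripper's body (75 mm by 190 mm) begins 47 mm behind the grasp point.
Start: joints at [-1.061, 0.501, -0.427, 1.55, 0.221, 1.138, -0.21], TCP at [158.757, 630.315, 191.629] pointing down, gripper open.
Joint ranges: [-2.88, 2.88], [-0.31, 2.03], [-1.54, 1.56], [0.2, 2.42], [-1.41, 4.55], [0.19, 2.02], [-2.57, 2.57]. Speed limits (rad/s): [2.57, 2.57, 3.14, 3.14, 3.14, 3.14, 3.14].

## Interface

Orientations are given as a unit quaternion [w, x, y, z].
In Python, from station import bot gives the robot as it stands.
- The arm moves only by the tool step_arm, never from a script. Its argument "series" is a list of rows, each a list of 5 numbers: the gripper's target within -1 to 1 (shut at 1, half-way at 0, fully open at -1), then the shift along the tool's x, y, z in mm, then the turn about the tool's z in degrees. In form: [[fingers, tx, ty, tz, turn], ...]. A call has 1 to 5 rows; each row shifts and turns the commanded pose from where the row before left it, along the tool's axes as they then stand; what a row does not reach is not made up. A row lasts 1/10 s, in which the tool goes at most 50 mm and 8.59 degrees, less where a joint would pass 70% of its speed; a pose out of reach is approached as far as the arm can. A call is refused whole if a number of a shift passes 50 or a number of a turn 8.59, either way. A call with a gripper value outside its range is refused whole. The fingers move at their own pace and stop on an object; "grip_force" is the grip in N (left out, the last holds). Time passes only in rows, so rows that do not move let the fingers close. It gives the time, the measured TCP pose, the force, the opening and the grip force at its end, in the units of the state.
- bot.get_state(): the state, without advancing time (a new reading comes with each control period).
- bot.camera(name): name is "scene" or "side" or "wrist"; returns a dict with "pixels" (384x512x3 uint8, red, green, blue), "fx", "fy", "cx", "cy" (pixels), "k1" (the pictures are not rectified: a ray, as slopes to the right and down, at radius r is drawn at 1 + k1 r^2 times it, then the intrinsics apply), "position" and "attitude" of the camera in the world. Camera axes: x right, y up, looking along -z (the intrinsics and any distortion apply to the point x, -y, -z); pixel columns grow to the right and rows downward; lengths in mm; the calibration is good to about 2 mm. A picture is of the moment at which its call begins. There is no depth.
- bot.sign_off(): hands the job in; it is judged then, once.
The state is a dict: "clock": time; "joint_pos": joint angles; "qvel": joint speeds; "joint_efforts": joint torques, N m; "position": TCP position; "tool_rot": TCP orientation; "wrist_force": force on the tool from outside, world axes, zero at the start; "wrist_torque": the same for the moment, N m; "finger_gap": finger opening in mm; "grasp_force": force on a finger pad.
Only numpy, scipy, OpenCV 4.12 (cv2) and the standard library are available. Lean on these libraries where they do the work, as an engineer would, in place of code of your own. Each camera call takes 0.05 s, during which the arm holds its last target. There are 200 camera calls.

## Task

Slide the blue sauce caddy forward from under the shelf, lift it clear and stand it on the black mat, centred and square to the mat. Load it with the three squeeze bottles that have pointed nozzles, upright and each in the pocket of its own size: large in large, medium in medium, small in small. Leave the two flat-capped refill bottles and the steel shaker standing where they are, and knock no bottle over.

Things in the scene. Friction and masses are not known exactly. Their poses are not given: they have to be found in the camera images.
- caddy: Loose blue caddy, 0.4 kg. Origin: centre of underside. Base 92 (x) by 216 mm (y); walls 35 high, 4 thick; floor 4 thick; rims at wall tops out to x=-66 and +66. Pockets 84 wide in x; lengths, centres in y: large 78 at +65, middle 62 at -15, small 54 at -77. Grip plate at x=0, y=+21: 30 (x) by 12 (y), z 35 to 105, over the balance point. Starts with +x away from the robot (within 0.1 rad).
- mat: Black rubber mat fixed on the bench, 130 mm (x) by 260 mm (y), 3 mm thick. Origin: centre of its underside, y along its length. The caddy goes on it with its long side along the mat's long side, either way round.
- shelf: Fixed low aluminium shelf along the back, 240 mm deep (x), 960 long. Origin: at bench height under its centre. Deck underside 47 mm, top 60 mm above the bench; front edge 120 mm nearer the robot than the origin. The caddy starts on the bench with its far rim 15 to 50 mm under this edge, its grip plate in front of it. Stock up to 170 mm high stands on the shelf's back half.
- large_bottle: Squeeze sauce bottle of cream plastic with a pointed conical nozzle, standing upright and loose. Origin: centre of its underside, z up along the bottle. Body 60 mm in diameter, straight up to z = 80 mm, shoulder at 88 mm, nozzle tip at 128 mm, about 0.25 kg. Goes in the large pocket.
- medium_bottle: Squeeze sauce bottle of cream plastic with a pointed conical nozzle, standing upright and loose. Origin: centre of its underside, z up along the bottle. Body 48 mm in diameter, straight up to z = 76 mm, shoulder at 84 mm, nozzle tip at 122 mm, about 0.16 kg. Goes in the middle pocket.
- small_bottle: Squeeze sauce bottle of cream plastic with a pointed conical nozzle, standing upright and loose. Origin: centre of its underside, z up along the bottle. Body 36 mm in diameter, straight up to z = 72 mm, shoulder at 80 mm, nozzle tip at 116 mm, about 0.1 kg. Goes in the small pocket.
- large_refill: Look-alike to leave alone: cream bottle 60 mm in diameter with a flat round cap and no nozzle, 104 mm high, loose. Origin: centre of its underside.
- small_refill: Look-alike to leave alone: cream bottle 36 mm in diameter with a flat round cap and no nozzle, 96 mm high, loose. Origin: centre of its underside.
- shaker: Steel seasoning shaker with a domed, pierced top, to leave alone: 52 mm in diameter, 90 mm high, loose, among the bottles. Origin: centre of its underside.
Mind the look-alikes: they are no part of the job. What is shaped like the medium_bottle but orange or purple is not meant. What is shaped like the small_bottle but red is not meant.

How it is judged:
By the outcome, as a careful person would: the job done as asked, in the order asked, and still so for the second after the job is handed in, with the robot touching nothing.
It also fails if it takes over 125 s, if anything falls off the work surface, if the arm or the gripper's body presses on something with over 40 N, if the wrist force passes 120 N, or if a joint passes its speed limit or range.

## Working session

There is one attempt and no reset: what is moved stays moved. The work goes in short steps, Python scripts to look and compute and a tool call to move; the robot and the scene stay as the last step left them, time stands still between calls to the robot, and variables do not carry over. Pictures are saved under pics/ and viewed, at most 14 in all, crops included, and the job is handed in when it is done.

Besides the shell and the picture viewer there is one more tool, called after ">>>" by a JSON object that holds its "fn" and its "kwargs". step_arm: Moves the arm, as the interface text tells. Its arguments: {"type":"object","properties":{"series":{"type":"array","items":{"type":"array","items":{"type":"number"}}},"grip_force":{"type":"number"}},"required":["series"]}

```bash
ls; mkdir -p pics
cat > h.py <<'E'
import numpy as np, cv2
from scipy.spatial.transform import Rotation as R
from station import bot
def Rm(q): return R.from_quat([q[1],q[2],q[3],q[0]]).as_matrix()
def att(c):
    a=np.array(c["attitude"],float)
    return a if a.shape==(3,3) else Rm(a)
def ray(c,u,v):
    K=np.array([[c["fx"],0,c["cx"]],[0,c["fy"],c["cy"]],[0,0,1]])
    p=cv2.undistortPoints(np.array([[[u,v]]],float),K,np.array([c["k1"],0,0,0,0.]))[0,0]
    return np.array(c["position"]),att(c)@np.array([p[0],-p[1],-1])
def onz(c,u,v,z):
    o,d=ray(c,u,v); return o+d*(z-o[2])/d[2]
def proj(c,P):
    q=att(c).T@(np.array(P,float)-np.array(c["position"])); x,y=q[0]/-q[2],-q[1]/-q[2]
    s=1+c["k1"]*(x*x+y*y); return np.array([c["fx"]*x*s+c["cx"],c["fy"]*y*s+c["cy"]])
def save(c,n,crop=None,scale=1):
    im=c["pixels"][:,:,::-1]
    if crop: im=im[crop[1]:crop[3],crop[0]:crop[2]]
    cv2.imwrite("pics/"+n,cv2.resize(im,None,fx=scale,fy=scale,interpolation=cv2.INTER_CUBIC))
def totool(P,S=None):
    S=S or bot.get_state(); return Rm(S["tool_rot"]).T@(np.array(P)-np.array(S["position"]))
E
python3 - <<'E'
from h import *
import pickle
C={n:bot.camera(n) for n in("scene","side","wrist")}
pickle.dump(C,open("c0.pkl","wb"))
for n,c in C.items(): print(n,c["position"],c["attitude"],c["fx"],c["k1"])
a=C["scene"]["pixels"];cv2.imwrite("pics/a.png",cv2.resize(a[:,:,::-1],(800,600)));b=C["side"]["pixels"];cv2.imwrite("pics/b.png",cv2.resize(b[:,:,::-1],(800,600)))
s=bot.get_state();print(s);print(Rm(s["tool_rot"]).round(3))
E
```

```text
pics
scene [1135.56239574 -318.09008531 1037.66513242] [0.83725031 0.24851155 0.13852878 0.46697291] 441.00115019237523 0.016664189951368875
side [ 242.34860579 -505.98272847  780.16646899] [ 0.90095865  0.33666785 -0.08859894 -0.25899516] 356.11512020490164 -0.063230811386601
wrist [ 87.84144751 647.36414789 384.16464272] [ 0.78126995 -0.10779797 -0.08253107  0.60924993] 330.8606977569057 -0.08864502858298957
{'clock': 0.15, 'joint_pos': array([-1.06080955,  0.50164172, -0.42683653,  1.55119241,  0.22082417,
        1.13827486, -0.21036069]), 'qvel': array([-7.55002067e-04, -2.86052650e-03, -4.84080789e-04, -3.70998203e-03,
        4.96752612e-04,  3.35146701e-04, -6.83985612e-05]), 'joint_efforts': array([-6.60177902e-03, -5.67105210e+01, -5.82503110e+00, -2.79451561e+01,
       -6.85954979e-02,  2.66847876e-02,  9.84753706e-05]), 'position': array([158.67806098, 629.74212874, 190.81880596]), 'tool_rot': array([-1.13080727e-04,  1.23084049e-01,  9.92395980e-01, -7.22861146e-04]), 'wrist_force': array([ 0.22526475, -0.38701406,  1.07910257]), 'wrist_torque': array([-0.02350175,  0.02456936, -0.02893894]), 'grasp_force': 0.0, 'finger_gap': 91.61493183071798}
[[-0.97   0.244 -0.   ]
 [ 0.244  0.97  -0.001]
 [ 0.    -0.001 -1.   ]]
```

View pics/a.png

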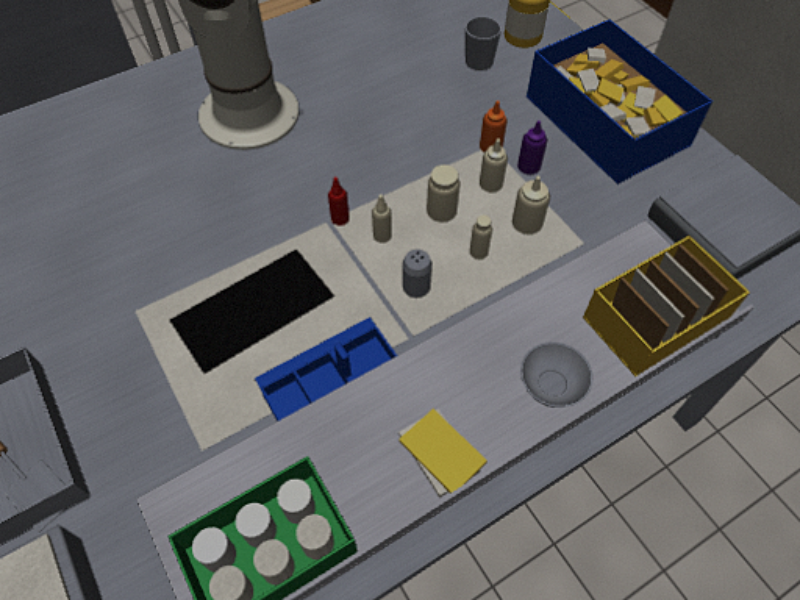

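View pics/b.png

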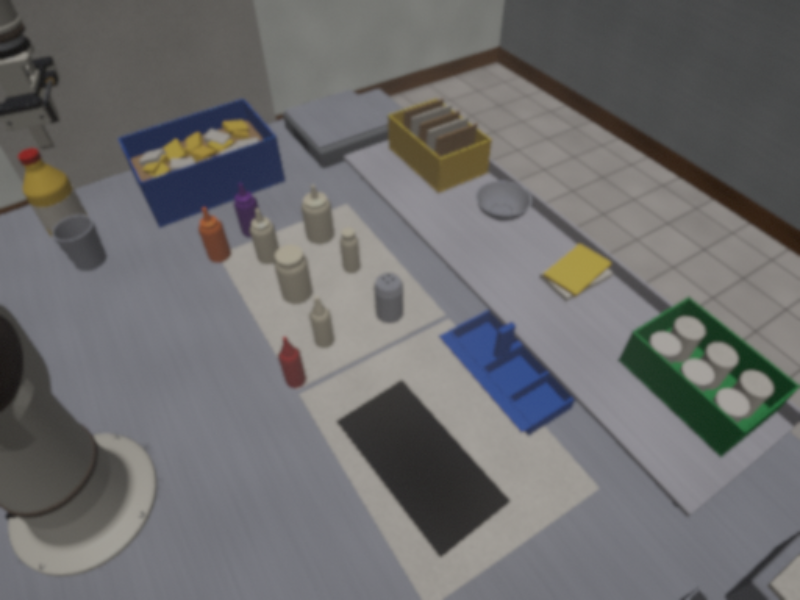

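The scene view shows, left to right, the red decoy (338,200), small bottle tip (380,195), shaker (417,275), large refill (443,195), small refill (481,238), medium tip (497,141) and large tip (536,178). The black mat is at (250,310) and the caddy at (325,365), with its plate near (340,345). The side view agrees.

Run:
```python
from h import *
import pickle
C=pickle.load(open("c0.pkl","rb")); k=1.5625
tips={"small":(116,(380,195),(317,298)),"medium":(122,(497,141),(258,210)),"large":(128,(536,178),(313,187)),
"Lref":(104,(444,175),(291,256)),"Sref":(96,(483,220),(349,232)),"shaker":(88,(418,257),(389,280))}
for n,(z,a,b) in tips.items():
    print(n,onz(C["scene"],a[0]/k,a[1]/k,z).round(),onz(C["side"],b[0]/k,b[1]/k,z).round())
for nm in("scene","side"):
    c=C[nm]; im=c["pixels"]; hsv=cv2.cvtColor(im,cv2.COLOR_RGB2HSV)
    m=((hsv[...,2]<45)).astype(np.uint8)
    m=cv2.morphologyEx(m,cv2.MORPH_OPEN,np.ones((3,3)))
    best=None
    for f in cv2.findContours(m,0,2)[0]:
        u,v=f[:,0].mean(0)*k
        if cv2.contourArea(f)>800: 
            tgt=(250,310) if nm=="scene" else (425,465)
            if cv2.pointPolygonTest(f,(tgt[0]/k,tgt[1]/k),False)>0: best=f
    P=np.array([onz(c,*p[0],3)[:2] for p in best],np.float32)
    print(nm,"mat",cv2.minAreaRect(P))
    b=((hsv[...,0]>105)&(hsv[...,0]<125)&(hsv[...,1]>150)&(hsv[...,2]>40)).astype(np.uint8)
    tgt=(290,395) if nm=="scene" else (480,360)
    n,l,s,_=cv2.connectedComponentsWithStats(b)
    for i in range(1,n):
        if s[i,4]>300: print("blue",(s[i]*k).round())
    i=l[int(tgt[1]/k),int(tgt[0]/k)]; f=max(cv2.findContours((l==i).astype(np.uint8),0,2)[0],key=cv2.contourArea)
    ap=cv2.approxPolyDP(f,2.5,True)[:,0]
    for p in ap: print((p*k).round(),onz(c,*p,35).round(),onz(c,*p,105).round())
```

```text
small [436.  72. 116.] [437.  71. 116.]
medium [442. 320. 122.] [440. 323. 122.]
large [556. 321. 128.] [555. 322. 128.]
Lref [447. 201. 104.] [446. 195. 104.]
Sref [564. 205.  96.] [566. 204.  96.]
shaker [567.  69.  88.] [569.  66.  88.]
scene mat ((454.0190734863281, -203.99398803710938), (127.7866439819336, 256.9126892089844), 4.669312477111816)
blue [ 527.   20.  186.  164. 6975.]
blue [ 255.  317.  142.  103. 3772.]
[369. 317.] [598. -48.  35.] [635. -67. 105.]
[255. 378.] [ 600. -261.   35.] [ 637. -265.  105.]
[277. 419.] [ 681. -262.   35.] [ 712. -266.  105.]
[395. 355.] [682. -47.  35.] [714. -66. 105.]Traceback (most recent call last):
  File "<stdin>", line 18, in <module>
TypeError: 'NoneType' object is not iterable
```

>>> {"fn": "step_arm", "kwargs": {"series": [[-1,0,0,0,-7.3],[-1,-25,-38,0,-7.3],[-1,-25,-38,0,0],[-1,-25,-38,0,0],[-1,-25,-38,0,0]], "grip_force": 40}}

```text
clock: 0.65
position: [255.6, 474.4, 191.3]
tool_rot: [-0.0, -0.004, 1.0, -0.0]
wrist_force: [1.6, -0.8, 0.1]
finger_gap: 91.9
grasp_force: 0.0
```

>>> {"fn": "step_arm", "kwargs": {"series": [[-1,-25,-38,0,0],[-1,-25,-38,0,0],[-1,-25,-38,0,0],[-1,-25,-38,0,0],[-1,-25,-38,0,0]]}}

```text
clock: 1.15
position: [382.2, 285.4, 191.7]
tool_rot: [0.0, -0.004, 1.0, 0.0]
wrist_force: [0.9, -0.1, -0.2]
finger_gap: 92.0
grasp_force: 0.0
```

>>> {"fn": "step_arm", "kwargs": {"series": [[-1,-25,-38,0,0],[-1,-25,-38,0,0],[-1,-25,-38,0,0],[-1,-25,-38,0,0],[-1,-25,-38,0,0]]}}

```text
clock: 1.65
position: [508.7, 96.6, 191.6]
tool_rot: [0.0, -0.004, 1.0, -0.0]
wrist_force: [0.2, 0.6, 0.1]
finger_gap: 91.6
grasp_force: 0.0
```

Run:
```python
from h import *
import pickle
C=pickle.load(open("c0.pkl","rb")); k=1.5625
# side: mat, caddy; decoys
for n,z,a,b in(("orange",122,(498,103),(206,210)),("purple",122,(539,123),(241,187)),("red",116,(337,180),(285,340))):
    print(n,onz(C["scene"],a[0]/k,a[1]/k,z).round(),onz(C["side"],b[0]/k,b[1]/k,z).round())
c=C["side"]
P=np.array([onz(c,u/k,v/k,3)[:2] for u,v in((338,421),(402,381),(510,499),(441,556))],np.float32);print(P.round(),cv2.minAreaRect(P))
for p in((443,338),(530,432),(574,402)): print(onz(c,p[0]/k,p[1]/k,35).round())
for p in((338,345),(336,333)): print("sc",onz(C["scene"],p[0]/k,p[1]/k,105).round())
for p in((510,325),): print("side",onz(c,p[0]/k,p[1]/k,105).round())
s=bot.get_state();print(s["clock"],s["position"].round(1),s["joint_pos"].round(2),Rm(s["tool_rot"]).round(3))
```

```text
orange [360. 382. 122.] [358. 378. 122.]
purple [445. 415. 122.] [439. 408. 122.]
red [365.  25. 116.] [359.  21. 116.]
[[ 382.  -82.]
 [ 507.  -72.]
 [ 531. -325.]
 [ 403. -337.]] ((456.90594482421875, -204.357421875), (128.6625213623047, 256.2437438964844), 4.615917205810547)
[601. -54.  35.]
[ 609. -268.   35.]
[ 700. -266.   35.]
sc [ 653. -133.  105.]
sc [ 633. -125.  105.]
side [ 670. -132.  105.]
1.65 [508.7  96.6 191.6] [-0.08  0.24 -0.19  1.89  0.05  1.02  1.29] [[-1.    -0.008  0.   ]
 [-0.008  1.    -0.   ]
 [-0.    -0.    -1.   ]]
```

>>> {"fn": "step_arm", "kwargs": {"series": [[-1,-20,-38,0,0],[-1,-20,-38,0,0],[-1,-20,-38,0,0],[-1,-20,-38,0,0],[-1,-20,-38,0,0]]}}

```text
clock: 2.15
position: [609.9, -92.5, 191.3]
tool_rot: [-0.0, -0.004, 1.0, 0.0]
wrist_force: [0.9, 0.8, -0.9]
finger_gap: 91.9
grasp_force: 0.0
```

>>> {"fn": "step_arm", "kwargs": {"series": [[-1,-20,-38,0,0],[-1,0,0,0,0],[-1,0,0,0,0]]}}

```text
clock: 2.45
position: [629.4, -130.1, 190.7]
tool_rot: [-0.001, -0.003, 1.0, 0.0]
wrist_force: [-0.7, 0.3, -0.3]
finger_gap: 92.1
grasp_force: 0.0
```

Run:
```python
from h import *
import pickle
C={n:bot.camera(n) for n in("scene","wrist")}
pickle.dump(C,open("c1.pkl","wb"))
save(C["wrist"],"c.png",None,1.5); print(C["wrist"]["position"])
s=bot.get_state();print(s["clock"],s["position"].round(1),s["joint_pos"].round(2))
```

```text
[ 556.47265884 -129.23381466  384.44784449]
2.55 [ 629.4 -127.1  191.1] [ 0.21  0.45 -0.07  1.58  0.03  1.11  1.71]
```

View pics/c.png

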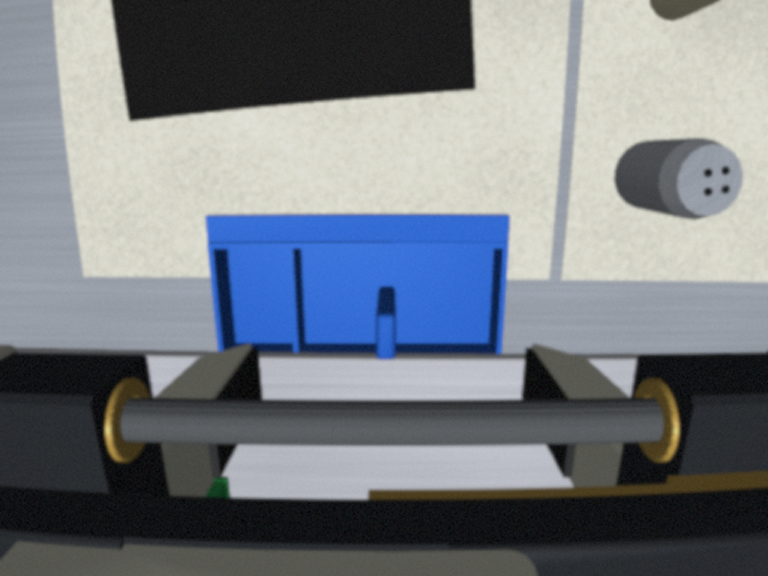

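The wrist view shows the caddy's near rim from (207,215) to (508,215). The plate top spans (377,315) to (395,357), and the shelf edge runs along row 353.

Run:
```python
from h import *
import pickle
c=pickle.load(open("c1.pkl","rb"))["wrist"];k=1.5
for n,p,z in(("rimL",(207,215),35),("rimR",(508,215),35),("pl",(377,315),105),("pr",(395,315),105),("pfl",(377,357),105),("pfr",(395,357),105),("shelf",(300,353),60)): print(n,onz(c,p[0]/k,p[1]/k,z).round(1))
```

```text
rimL [ 596.  -259.5   35. ]
rimR [594.7 -46.5  35. ]
pl [ 646.7 -136.8  105. ]
pr [ 646.6 -126.1  105. ]
pfl [ 673.5 -136.8  105. ]
pfr [ 673.4 -125.9  105. ]
shelf [ 689.8 -192.3   60. ]
```

>>> {"fn": "step_arm", "kwargs": {"series": [[-1,-31,-3,0,0],[-1,0,0,40,0],[-1,0,0,40,0],[-1,0,0,25,0],[-1,0,0,0,0]]}}

```text
clock: 3.05
position: [656.8, -128.5, 82.1]
tool_rot: [-0.004, -0.005, 1.0, 0.001]
wrist_force: [-1.0, -0.3, -0.9]
finger_gap: 91.9
grasp_force: 0.0
```

>>> {"fn": "step_arm", "kwargs": {"series": [[-1,-4,-2,15,0],[-1,0,0,8,0],[-1,0,0,0,0],[-1,0,0,0,0]]}}

```text
clock: 3.45
position: [665.4, -133.6, 64.4]
tool_rot: [0.001, -0.004, 1.0, -0.0]
wrist_force: [0.3, -0.2, 0.2]
finger_gap: 91.8
grasp_force: 0.0
```

Run:
```python
from h import *
for i in range(3):
    bot.camera("side");s=bot.get_state();print(s["clock"],s["position"].round(1),s["wrist_force"].round(1))
```

```text
3.5 [ 665.6 -133.6   64.6] [-0.6  0.4  0.5]
3.55 [ 665.6 -133.7   64.7] [-0.  -0.  -0.5]
3.6 [ 665.6 -133.7   64.6] [ 0.2  0.3 -0. ]
```

>>> {"fn": "step_arm", "kwargs": {"series": [[-1,5,2,6,0],[-1,0,0,0,0],[1,0,0,0,0],[1,0,0,0,0],[1,0,0,0,0]], "grip_force": 50}}

```text
clock: 4.1
position: [660.0, -131.6, 57.7]
tool_rot: [0.0, -0.004, 1.0, -0.0]
wrist_force: [1.0, 0.0, 0.1]
finger_gap: 72.3
grasp_force: 0.0
```

>>> {"fn": "step_arm", "kwargs": {"series": [[1,0,0,0,0],[1,0,0,0,0],[1,0,0,0,0],[1,0,0,0,0],[1,0,0,0,0]]}}

```text
clock: 4.6
position: [659.9, -131.5, 57.6]
tool_rot: [-0.0, -0.004, 1.0, 0.0]
wrist_force: [-0.5, 0.8, 0.6]
finger_gap: 32.2
grasp_force: 0.0
```

>>> {"fn": "step_arm", "kwargs": {"series": [[1,0,0,0,0],[1,0,0,0,0],[1,0,0,0,0],[1,0,0,0,0],[1,0,0,0,0]]}}

```text
clock: 5.1
position: [659.9, -131.5, 57.6]
tool_rot: [-0.0, -0.004, 1.0, 0.0]
wrist_force: [-0.5, -0.3, -0.1]
finger_gap: 11.5
grasp_force: 50.0
```

>>> {"fn": "step_arm", "kwargs": {"series": [[1,8,0,0,0],[1,16,0,0,0],[1,16,0,0,0],[1,16,0,0,0],[1,16,0,0,0]]}}

```text
clock: 5.6
position: [587.1, -131.9, 57.8]
tool_rot: [0.0, -0.004, 1.0, 0.0]
wrist_force: [-0.0, 0.9, -2.6]
finger_gap: 11.4
grasp_force: 50.0
```

>>> {"fn": "step_arm", "kwargs": {"series": [[1,10,0,0,0],[1,5,0,0,0],[1,0,0,-5,0],[1,0,0,-15,0],[1,0,0,-20,0]]}}

```text
clock: 6.1
position: [571.2, -132.0, 97.0]
tool_rot: [-0.002, -0.004, 1.0, 0.0]
wrist_force: [0.8, -0.9, -3.0]
finger_gap: 11.6
grasp_force: 50.0
```

Run:
```python
from h import *
import pickle
C={n:bot.camera(n) for n in("side","wrist")}
pickle.dump(C,open("c2.pkl","wb"))
s=bot.get_state();print(s["clock"],s["position"].round(1),s["wrist_force"].round(1),s["wrist_torque"].round(2),s["joint_pos"].round(2))
w=C["wrist"]["pixels"][:,:,::-1];cv2.imwrite("pics/d.png",np.vstack([w[40:290],C["side"]["pixels"][150:384,:,::-1]]))
```

```text
6.2 [ 575.3 -132.8  100.5] [ 1.7 -0.4 -3.2] [-0.02 -0.07 -0.01] [ 0.24  0.46 -0.07  1.8   0.04  0.88  1.73]
```

View pics/d.png

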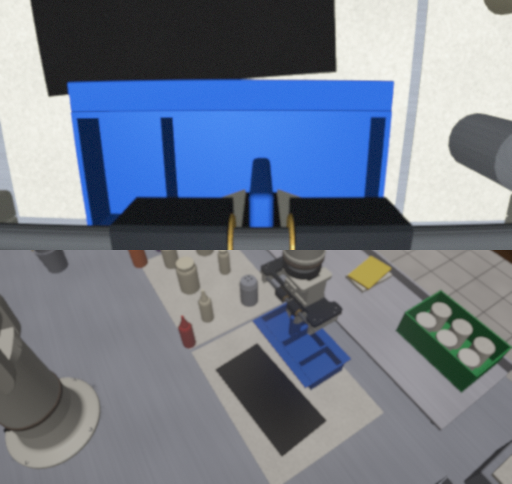

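The caddy hangs level from the plate, with its near rim from (69,82) to (393,81) in the crop. It is clear of the shelf in the side view.

Run:
```python
from h import *
import pickle
c=pickle.load(open("c2.pkl","rb"))["wrist"];S=bot.get_state()
for p in((69,122),(393,121)):
    P=onz(c,*p,78); print(P.round(1),totool(P).round(1))
c=pickle.load(open("c1.pkl","rb"))["wrist"]
L=onz(c,131/1.5,120/1.5,3);Q=onz(c,474/1.5,89/1.5,3);print("mat far corners",L.round(1),Q.round(1),np.degrees(np.arctan2(-(Q-L)[0],(Q-L)[1])))
e=(Q-L)/np.linalg.norm(Q-L);n=np.array([-e[1],e[0],0]);print("centre",((L+Q)/2+65*n).round(1),np.linalg.norm(Q-L))
```

```text
[ 511.6 -260.7   78. ] [  64.8 -127.4   22.3]
[510.  -47.5  78. ] [64.7 85.8 22.1]
mat far corners [ 527.6 -325.2    3. ] [506.8 -69.2   3. ] 4.661959542087404
centre [ 452.4 -202.5    3. ] 256.7710778705976
```

>>> {"fn": "step_arm", "kwargs": {"series": [[1,0,0,0,-4.2],[1,30,-10,0,0],[1,30,-10,0,0],[1,30,-10,0,0],[1,30,-10,0,0]]}}

```text
clock: 6.7
position: [454.9, -182.1, 97.0]
tool_rot: [-0.001, -0.041, 0.999, 0.0]
wrist_force: [0.7, -1.2, -4.0]
finger_gap: 11.6
grasp_force: 50.0
```

>>> {"fn": "step_arm", "kwargs": {"series": [[1,6,0,0,0],[1,0,0,0,0],[1,0,0,0,0],[1,0,0,0,0]]}}

```text
clock: 7.1
position: [452.0, -181.7, 97.7]
tool_rot: [0.001, -0.041, 0.999, 0.0]
wrist_force: [0.3, 0.4, -3.4]
finger_gap: 11.5
grasp_force: 50.0
```

Run:
```python
from h import *
import pickle
S=bot.get_state();print(S["clock"],S["position"].round(1),S["joint_pos"].round(2));r=Rm(S["tool_rot"]);print(r.round(4),np.degrees(np.arctan2(-r[0,1],r[1,1])))
print(totool([451.6,-183.1,60.6]).round(1))
C={n:bot.camera(n) for n in("scene","side")};pickle.dump(C,open("c3.pkl","wb"))
```

```text
7.1 [ 452.  -181.7   97.7] [ 0.39  0.31 -0.07  2.05  0.03  0.79  1.95]
[[-9.966e-01 -8.280e-02  1.000e-03]
 [-8.280e-02  9.966e-01  2.000e-04]
 [-1.000e-03  1.000e-04 -1.000e+00]] 4.748837989628603
[ 0.5 -1.3 37.1]
```

>>> {"fn": "step_arm", "kwargs": {"series": [[1,0.5,-1.5,20,0],[1,0,0,12,0],[1,0,0,3,0],[1,0,0,0,0],[1,0,0,0,0]]}}

```text
clock: 7.7
position: [450.6, -183.9, 62.9]
tool_rot: [0.0, -0.041, 0.999, -0.0]
wrist_force: [-0.2, 0.0, -3.8]
finger_gap: 11.3
grasp_force: 50.0
```

Run:
```python
from h import *
S=bot.get_state();print(S["clock"],S["position"].round(1),S["wrist_force"].round(1));print(totool([451.6,-183.1,60.6]).round(1))
```

```text
7.7 [ 450.6 -183.9   62.9] [-0.2  0.  -3.8]
[-1.   0.7  2.3]
```

>>> {"fn": "step_arm", "kwargs": {"series": [[1,-1,0.5,1,0],[1,0,0,1,0],[1,0,0,0.5,0],[1,0,0,0,0],[1,0,0,0,0]]}}

```text
clock: 8.2
position: [452.1, -183.3, 60.7]
tool_rot: [0.001, -0.041, 0.999, -0.0]
wrist_force: [1.0, 1.0, 1.7]
finger_gap: 11.4
grasp_force: 50.0
```

>>> {"fn": "step_arm", "kwargs": {"series": [[-1,0,0,0,0],[-1,0,0,0,0],[-1,0,0,0,0],[-1,0,0,-20,0],[-1,0,0,-40,0]]}}

```text
clock: 8.7
position: [448.1, -182.4, 118.1]
tool_rot: [-0.003, -0.041, 0.999, 0.001]
wrist_force: [-0.3, 0.0, 0.2]
finger_gap: 46.7
grasp_force: 0.0
```

>>> {"fn": "step_arm", "kwargs": {"series": [[-1,0,0,-40,8.5],[-1,0,0,-45,8.5],[-1,0,0,0,8.5],[-1,0,0,0,8.5],[-1,0,0,0,8.5]]}}

```text
clock: 9.2
position: [451.1, -183.5, 205.6]
tool_rot: [0.0, 0.327, 0.945, -0.0]
wrist_force: [-0.6, -0.6, -0.6]
finger_gap: 87.0
grasp_force: 0.0
```

>>> {"fn": "step_arm", "kwargs": {"series": [[-1,0,0,0,8.5],[-1,0,0,0,8.5],[-1,0,0,0,8.5],[-1,0,0,0,8.5],[-1,0,0,0,8.5]]}}

```text
clock: 9.7
position: [450.8, -183.4, 205.0]
tool_rot: [-0.0, 0.647, 0.762, -0.0]
wrist_force: [0.2, -0.3, 0.5]
finger_gap: 91.8
grasp_force: 0.0
```

>>> {"fn": "step_arm", "kwargs": {"series": [[-1,0,0,0,5],[-1,0,0,0,0],[-1,0,0,0,0]]}}

```text
clock: 10.0
position: [451.0, -183.3, 205.0]
tool_rot: [-0.0, 0.677, 0.736, -0.0]
wrist_force: [0.6, 0.7, -0.2]
finger_gap: 91.8
grasp_force: 0.0
```

Run:
```python
from h import *
import pickle
S=bot.get_state();print(S["clock"],S["position"].round(1),S["joint_pos"].round(2),Rm(S["tool_rot"]).round(3))
C={n:bot.camera(n) for n in("scene","side","wrist")};pickle.dump(C,open("c4.pkl","wb"))
a=C["wrist"]["pixels"];b=C["scene"]["pixels"];cv2.imwrite("pics/e.png",np.vstack([cv2.resize(a[:,:,::-1],(400,300)),b[120:300,50:450,::-1]]))
```

```text
10.0 [ 451.  -183.3  205. ] [ 0.24  0.16  0.1   1.95 -0.02  1.03  0.43] [[-0.084  0.996 -0.   ]
 [ 0.996  0.084  0.   ]
 [ 0.    -0.    -1.   ]]
```

View pics/e.png

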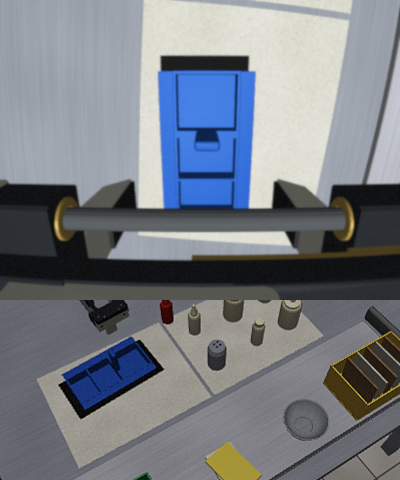

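The caddy stands on the mat. In the wrist view its rim end runs (159,71)-(255,71), the mat end shows at (161,56)-(249,56), and the plate is at (206,140). Now I'll check how well it is centred.

Run:
```python
from h import *
import pickle
C=pickle.load(open("c4.pkl","rb"));w=C["wrist"]
for n in("scene","side"):
    c=C[n];hsv=cv2.cvtColor(c["pixels"],cv2.COLOR_RGB2HSV)
    b=((hsv[...,0]>105)&(hsv[...,0]<125)&(hsv[...,1]>150)&(hsv[...,2]>40)).astype(np.uint8)
    u,v=proj(c,[455,-204,10]).astype(int)
    f=min([f for f in cv2.findContours(b,0,2)[0] if cv2.contourArea(f)>200],key=lambda f:np.hypot(*(f[:,0].mean(0)-(u,v))))
    ap=cv2.approxPolyDP(f,3,True)[:,0]
    print(n,[(p.tolist(),onz(c,*p,38)[:2].round().tolist()) for p in ap])
k=1.28
for p,z in(((159,71),38),((255,71),38),((161,56),3),((249,56),3)): print(onz(w,p[0]*k,p[1]*k,z).round(1))
im=w["pixels"]; cv2.imwrite("pics/f.png",cv2.resize(im[40:300,150:370,::-1],None,fx=2.2,fy=2.2,interpolation=2))
```

```text
scene [([181, 157], [387.0, -105.0]), ([113, 194], [402.0, -314.0]), ([134, 229], [529.0, -308.0]), ([206, 187], [513.0, -93.0])]
side [([225, 267], [397.0, -106.0]), ([225, 273], [389.0, -120.0]), ([274, 337], [403.0, -304.0]), ([282, 337], [417.0, -313.0]), ([308, 314], [492.0, -302.0]), ([304, 314], [485.0, -298.0]), ([307, 312], [493.0, -298.0]), ([296, 300], [489.0, -262.0]), ([272, 317], [423.0, -266.0]), ([269, 315], [420.0, -259.0]), ([293, 294], [492.0, -247.0]), ([279, 280], [485.0, -202.0]), ([255, 295], [419.0, -204.0]), ([250, 292], [413.0, -192.0]), ([259, 286], [438.0, -190.0]), ([256, 268], [457.0, -147.0]), ([268, 263], [488.0, -151.0]), ([263, 264], [477.0, -147.0]), ([258, 256], [479.0, -122.0]), ([235, 268], [415.0, -121.0]), ([234, 275], [404.0, -136.0])]
[ 382.9 -102.4   38. ]
[511.6 -91.6  38. ]
[378.9 -80.1   3. ]
[506.7 -69.4   3. ]
```

View pics/f.png

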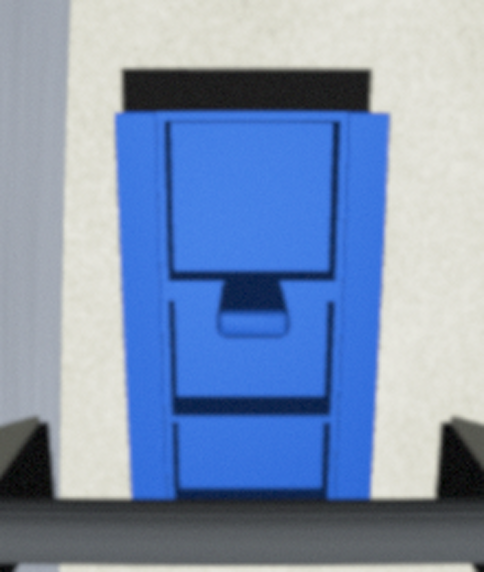

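>>> {"fn": "step_arm", "kwargs": {"series": [[-1,43,14,0,0],[-1,43,14,0,0],[-1,43,14,0,0],[-1,43,14,0,0],[-1,43,14,0,0]]}}

```text
clock: 10.65
position: [503.7, 38.3, 205.3]
tool_rot: [0.0, 0.678, 0.735, 0.0]
wrist_force: [1.1, -0.2, -0.3]
finger_gap: 91.9
grasp_force: 0.0
```

>>> {"fn": "step_arm", "kwargs": {"series": [[-1,43,14,0,0],[-1,43,14,0,0],[-1,43,14,0,0],[-1,43,14,0,0],[-1,43,14,0,0]]}}

```text
clock: 11.15
position: [556.0, 258.3, 205.1]
tool_rot: [0.0, 0.678, 0.736, 0.0]
wrist_force: [0.2, -0.3, 0.4]
finger_gap: 91.5
grasp_force: 0.0
```

>>> {"fn": "step_arm", "kwargs": {"series": [[-1,0,0,0,0],[-1,0,0,0,0],[-1,0,0,0,0],[-1,0,0,0,0]]}}

```text
clock: 11.55
position: [556.0, 254.6, 205.1]
tool_rot: [0.0, 0.679, 0.734, -0.0]
wrist_force: [-0.0, 0.5, 0.1]
finger_gap: 91.8
grasp_force: 0.0
```

Run:
```python
from h import *
import pickle
S=bot.get_state();print(S["clock"],S["position"].round(1),S["joint_pos"].round(2),Rm(S["tool_rot"]).round(3))
C={n:bot.camera(n) for n in("wrist",)};pickle.dump(C,open("c5.pkl","wb"))
save(C["wrist"],"g.png",None,1.5)
```

```text
11.55 [556.  254.6 205.1] [-0.34  0.39 -0.17  1.64  0.07  1.11 -0.46] [[-0.079  0.997  0.   ]
 [ 0.997  0.079 -0.001]
 [-0.001 -0.    -1.   ]]
```

View pics/g.png

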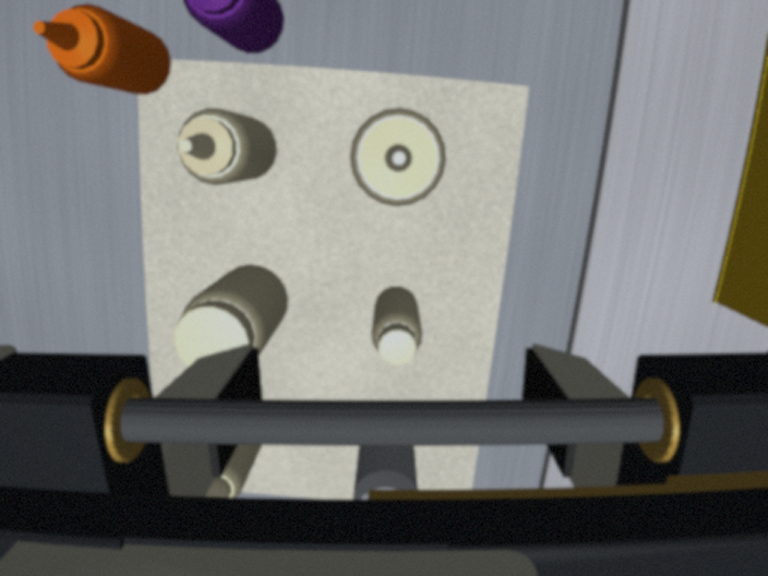

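The large bottle is seen end-on, with its nozzle at (398,158). The medium's tip is at (186,145), with the orange decoy at upper left and the refills below.

Run:
```python
from h import *
import pickle
c=pickle.load(open("c5.pkl","rb"))["wrist"]
for n,p,z in(("L",(398,158),128),("M",(186,145),122),("Lbody",(398,157),88)):
    P=onz(c,p[0]/1.5,p[1]/1.5,z);print(n,P.round(1),totool(P).round(1))
```

```text
L [553.1 325.9 128. ] [71.2  2.7 77.2]
M [437.2 324.8 122. ] [  79.3 -113.    83.2]
Lbody [553.6 326.3  88. ] [ 71.7   3.2 117.2]
```

>>> {"fn": "step_arm", "kwargs": {"series": [[-1,40,3,0,0],[-1,31,0,0,0],[-1,0,0,40,0],[-1,0,0,40,0],[-1,0,0,30,0]]}}

```text
clock: 12.1
position: [552.4, 326.1, 93.2]
tool_rot: [0.0, 0.678, 0.735, -0.001]
wrist_force: [-0.4, -1.1, 0.1]
finger_gap: 91.6
grasp_force: 0.0
```

>>> {"fn": "step_arm", "kwargs": {"series": [[-1,0,0,15,0],[-1,0,0,8,0],[-1,0,0,0,0],[-1,0,0,0,0]]}}

```text
clock: 12.5
position: [554.2, 328.2, 73.8]
tool_rot: [0.0, 0.678, 0.735, 0.001]
wrist_force: [0.6, 0.3, 0.7]
finger_gap: 91.8
grasp_force: 0.0
```

Run:
```python
from h import *
S=bot.get_state();print(S["clock"],S["position"].round(1),S["wrist_force"].round(1),totool([553.3,325.8,66]).round(1))
```

```text
12.5 [554.2 328.2  73.8] [0.6 0.3 0.7] [-2.3 -1.1  7.8]
```

Adjust and close on the bottle with about 25 N.

>>> {"fn": "step_arm", "kwargs": {"series": [[-1,-2,-1,4,0],[-1,0,0,3,0],[1,0,0,0,0],[1,0,0,0,0],[1,0,0,0,0]], "grip_force": 25}}

```text
clock: 13.0
position: [552.2, 325.7, 65.3]
tool_rot: [-0.0, 0.678, 0.735, 0.0]
wrist_force: [0.3, -0.9, 0.0]
finger_gap: 72.3
grasp_force: 0.0
```

>>> {"fn": "step_arm", "kwargs": {"series": [[1,0,0,0,0],[1,0,0,0,0],[1,0,0,0,0],[1,0,0,0,0],[1,0,0,0,0]]}}

```text
clock: 13.5
position: [552.1, 325.6, 65.1]
tool_rot: [-0.0, 0.678, 0.735, -0.0]
wrist_force: [-0.1, -0.4, -0.3]
finger_gap: 32.4
grasp_force: 0.0
```

Run:
```python
from h import *
import pickle
C={n:bot.camera(n) for n in("side","scene","wrist")};pickle.dump(C,open("c6.pkl","wb"))
S=bot.get_state();print(S["position"].round(1),S["finger_gap"],S["grasp_force"])
a=[]
for n in("scene","side"):
    u,v=proj(C[n],[553,326,66]).astype(int);u=min(max(u,100),412);v=max(v,80)
    a.append(cv2.resize(C[n]["pixels"][v-80:v+80,u-100:u+100,::-1],(500,400)))
a=[cv2.resize(x,(400,320)) for x in a]+[]
cv2.imwrite("pics/i.png",np.hstack(a))
```

```text
[552.1 325.6  65.1] 20.621961517364166 0.17362414367198653
```

View pics/i.png

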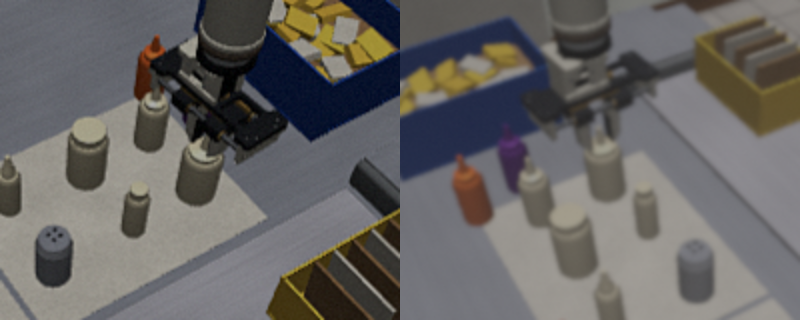

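The fingers have closed to a 20 mm gap around or behind the nozzle instead of on the body. I'll zoom in with projected markers.

Run:
```python
from h import *
import pickle
C=pickle.load(open("c6.pkl","rb"));a=[]
for n in("scene","side"):
    c=C[n];u,v=proj(c,[553,326,80]).astype(int);u0,v0=max(u-50,0),max(v-50,0);s=4
    im=cv2.resize(c["pixels"][v0:v0+100,u0:u0+100,::-1],None,fx=s,fy=s,interpolation=2)
    for P,col in(([552,325.6,65],(0,0,255)),([552,325.6,131],(0,255,0)),([553,326,0],(255,0,0))):
        q=((proj(c,P)-(u0,v0))*s).astype(int);cv2.circle(im,tuple(int(x) for x in q),4,col,1)
    a.append(im)
cv2.imwrite("pics/j.png",np.hstack(a))
```

```text
(no output)
```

View pics/j.png

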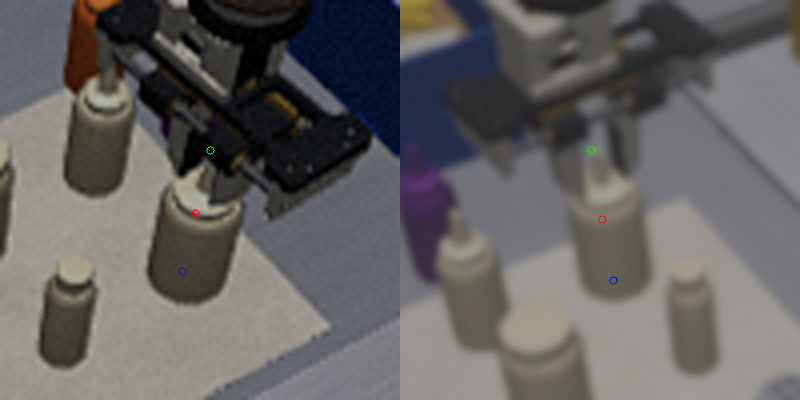

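Run:
```python
from h import *
import pickle
C={n:bot.camera(n) for n in("wrist",)};c=C["wrist"]
S=bot.get_state();print(S["position"].round(1),S["finger_gap"],S["grasp_force"],S["wrist_force"],c["position"])
for P in([553,325.6,65],[553,325.6,128],[553,325.6,84],[583,325.6,84]):print(proj(c,P)*1.5)
save(c,"k.png",None,1.5)
```

```text
[552.5 325.7  65.3] 16.521769657399812 1.6689651837080532 [1.5075003  0.48854032 2.48840686] [545.6761248  397.60630659 258.58381682]
[395.15097857 336.42695457]
[396.54856464 411.4972999 ]
[395.47994777 354.0362205 ]
[473.95397997 359.87215069]
```

View pics/k.png

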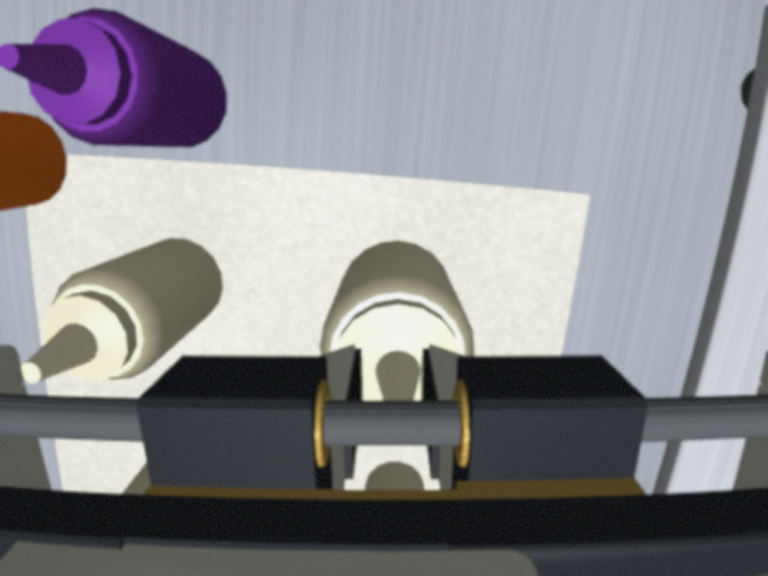

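The wrist view shows the fingers well centred on the large bottle, but they are closed round the nozzle above the shoulder. So the real fingertips sit at least 23 mm above the reported TCP. I'll open, go 23 mm lower, then feel gently for the body-to-nozzle contact.

>>> {"fn": "step_arm", "kwargs": {"series": [[-1,0,0,0,0],[-1,0,0,0,0],[-1,0,0,0,0],[-1,0,0,0,0],[-1,0,0,0,0]]}}

```text
clock: 14.2
position: [551.9, 325.6, 65.0]
tool_rot: [-0.0, 0.678, 0.735, -0.0]
wrist_force: [-0.1, -0.6, -0.3]
finger_gap: 51.7
grasp_force: 0.0
```

>>> {"fn": "step_arm", "kwargs": {"series": [[-1,0,0,0,0],[-1,0,0,0,0],[-1,0,0,0,0],[-1,0,0,0,0],[-1,0,0,0,0]]}}

```text
clock: 14.7
position: [552.1, 325.6, 65.1]
tool_rot: [-0.0, 0.678, 0.735, 0.0]
wrist_force: [-0.0, 0.1, -0.1]
finger_gap: 90.2
grasp_force: 0.0
```

>>> {"fn": "step_arm", "kwargs": {"series": [[-1,0,0,6,0],[-1,0,0,6,0],[-1,0,0,6,0],[-1,0,0,5,0],[-1,0,0,0,0]]}}

```text
clock: 15.2
position: [551.3, 325.1, 40.8]
tool_rot: [-0.0, 0.678, 0.735, -0.001]
wrist_force: [0.3, -0.1, -0.0]
finger_gap: 91.8
grasp_force: 0.0
```

>>> {"fn": "step_arm", "kwargs": {"series": [[-1,0,0,1,0],[-1,0,0,1,0],[-1,0,0,1,0],[-1,0,0,0,0]]}}

```text
clock: 15.6
position: [552.1, 325.6, 39.1]
tool_rot: [0.0, 0.678, 0.735, 0.0]
wrist_force: [0.6, 0.5, -0.6]
finger_gap: 92.2
grasp_force: 0.0
```

Run:
```python
from h import *
import pickle
C={n:bot.camera(n) for n in("side","scene")};pickle.dump(C,open("c7.pkl","wb"))
S=bot.get_state();print(S["position"].round(1),S["wrist_force"].round(1));a=[]
p=S["position"]
for n in("scene","side"):
    c=C[n];u,v=proj(c,[553,326,80]).astype(int);u0,v0=max(u-50,0),max(v-50,0);s=4
    im=cv2.resize(c["pixels"][v0:v0+100,u0:u0+100,::-1],None,fx=s,fy=s,interpolation=2)
    for P,col in((p+[50,4,0],(0,0,255)),(p-[50,4,0],(0,0,255)),(p+[50,4,25],(0,255,0)),(p-[50,4,-25],(0,255,0))):
        q=((proj(c,P)-(u0,v0))*s).astype(int);cv2.circle(im,tuple(int(x) for x in q),4,col,1)
    a.append(im)
cv2.imwrite("pics/l.png",np.hstack(a))
```

```text
[552.2 325.6  39.3] [-0.2  0.7  0.6]
```

View pics/l.png

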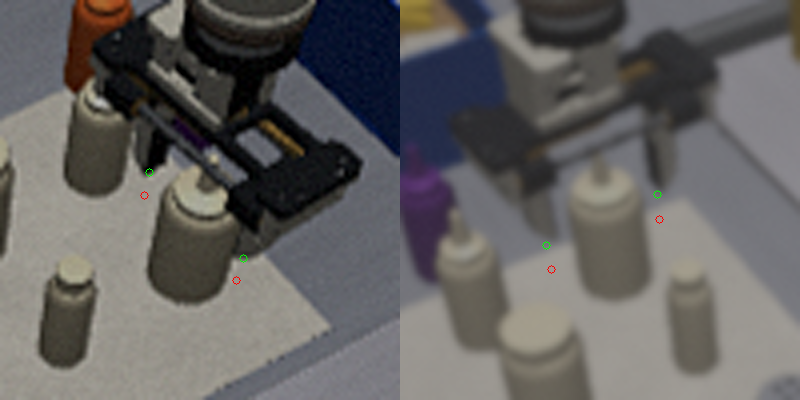

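With the gripper open, the fingertips sit at about the green markers or slightly above, so the true tip is about 28 mm above the reported TCP. Going 3 mm lower and closing.

>>> {"fn": "step_arm", "kwargs": {"series": [[-1,0,0,1.5,0],[-1,0,0,1.5,0],[-1,0,0,0,0]]}}

```text
clock: 16.0
position: [551.9, 325.4, 35.8]
tool_rot: [-0.0, 0.678, 0.735, -0.0]
wrist_force: [-0.1, 0.2, 0.7]
finger_gap: 91.4
grasp_force: 0.0
```

>>> {"fn": "step_arm", "kwargs": {"series": [[1,0,0,0,0],[1,0,0,0,0],[1,0,0,0,0],[1,0,0,0,0],[1,0,0,0,0]]}}

```text
clock: 16.5
position: [552.7, 325.7, 36.4]
tool_rot: [0.0, 0.678, 0.735, 0.0]
wrist_force: [1.2, -0.9, -0.5]
finger_gap: 59.0
grasp_force: 25.0
```

>>> {"fn": "step_arm", "kwargs": {"series": [[1,0,0,0,0],[1,0,0,0,0],[1,0,0,0,0]]}}

```text
clock: 16.8
position: [552.6, 325.7, 36.3]
tool_rot: [0.0, 0.678, 0.735, 0.0]
wrist_force: [1.0, 0.3, 0.1]
finger_gap: 58.5
grasp_force: 25.0
```

>>> {"fn": "step_arm", "kwargs": {"series": [[1,0,0,-10,0],[1,0,0,-30,0],[1,0,0,-40,0],[1,0,0,-40,0],[1,0,0,-24,0]], "grip_force": 30}}

```text
clock: 17.3
position: [552.5, 326.4, 183.9]
tool_rot: [0.0, 0.678, 0.735, 0.001]
wrist_force: [0.6, 0.6, -1.6]
finger_gap: 58.8
grasp_force: 30.0
```

>>> {"fn": "step_arm", "kwargs": {"series": [[1,-15,-5,0,0],[1,-30,-9,0,0],[1,-35,-11,0,0],[1,-35,-11,0,0],[1,-35,-11,0,0]]}}

```text
clock: 17.8
position: [514.8, 169.3, 178.2]
tool_rot: [-0.001, 0.678, 0.735, -0.002]
wrist_force: [1.5, 0.4, -1.6]
finger_gap: 58.7
grasp_force: 30.0
```

>>> {"fn": "step_arm", "kwargs": {"series": [[1,-35,-11,0,0],[1,-35,-11,0,0],[1,-35,-11,0,0],[1,-35,-11,0,0],[1,-35,-11,0,0]]}}

```text
clock: 18.3
position: [473.8, -8.8, 178.6]
tool_rot: [-0.001, 0.678, 0.735, -0.001]
wrist_force: [0.3, -0.2, -1.3]
finger_gap: 58.8
grasp_force: 30.0
```

>>> {"fn": "step_arm", "kwargs": {"series": [[1,-35,-11,0,0],[1,-35,-11,0,0],[1,-35,-11,0,0],[1,-25,-6,0,0],[1,0,0,0,0]]}}

```text
clock: 18.8
position: [444.9, -143.9, 178.7]
tool_rot: [-0.001, 0.681, 0.733, -0.002]
wrist_force: [-0.4, 0.7, -2.0]
finger_gap: 58.7
grasp_force: 30.0
```

>>> {"fn": "step_arm", "kwargs": {"series": [[1,0,0,0,0],[1,0,0,0,0],[1,0,0,0,0]]}}

```text
clock: 19.1
position: [448.3, -138.0, 179.7]
tool_rot: [-0.001, 0.677, 0.736, -0.0]
wrist_force: [-0.3, 0.3, -2.3]
finger_gap: 58.7
grasp_force: 30.0
```

Run:
```python
from h import *
S=bot.get_state();print(S["clock"],S["position"].round(1),S["finger_gap"],S["joint_pos"].round(2),totool([450.6,-139.7,43.3]).round(1))
import pickle
C={n:bot.camera(n) for n in("side","scene","wrist")};pickle.dump(C,open("c8.pkl","wb"))
```

```text
19.1 [ 448.3 -138.   179.7] 58.749704134421904 [ 0.2   0.16  0.04  2.01 -0.01  0.97  0.33] [ -2.    2.3 136.4]
```

>>> {"fn": "step_arm", "kwargs": {"series": [[1,-2,2,20,0],[1,0,0,35,0],[1,0,0,30,0],[1,0,0,10,0],[1,0,0,0,0]]}}

```text
clock: 19.75
position: [449.5, -140.5, 83.9]
tool_rot: [-0.002, 0.678, 0.736, -0.001]
wrist_force: [-0.4, 0.0, -1.6]
finger_gap: 58.9
grasp_force: 30.0
```

>>> {"fn": "step_arm", "kwargs": {"series": [[1,0,0,0,0],[1,0,0,0,0]]}}

```text
clock: 19.95
position: [452.2, -141.5, 86.6]
tool_rot: [0.001, 0.678, 0.735, 0.001]
wrist_force: [0.6, 0.9, -2.9]
finger_gap: 58.9
grasp_force: 30.0
```

Run:
```python
from h import *
S=bot.get_state();print(S["clock"],S["position"].round(1),S["wrist_force"].round(1),totool([450.6,-139.7,43.3]).round(1))
```

```text
19.95 [ 452.2 -141.5   86.6] [ 0.6  0.9 -2.9] [ 1.9 -1.6 43.3]
```

>>> {"fn": "step_arm", "kwargs": {"series": [[1,2,-1,12,0],[1,0,0,12,0],[1,0,0,10,0],[1,0,0,3,0],[1,0,0,0,0]]}}

```text
clock: 20.45
position: [448.7, -139.1, 47.1]
tool_rot: [-0.001, 0.678, 0.735, -0.001]
wrist_force: [-0.1, 0.6, -1.4]
finger_gap: 58.7
grasp_force: 30.0
```

>>> {"fn": "step_arm", "kwargs": {"series": [[1,0,0,1.5,0],[1,0,0,1.5,0],[1,0,0,0,0],[1,0,0,0,0]]}}

```text
clock: 20.85
position: [449.7, -139.4, 45.3]
tool_rot: [0.0, 0.678, 0.735, 0.0]
wrist_force: [-0.4, 0.4, -2.3]
finger_gap: 58.4
grasp_force: 30.0
```

>>> {"fn": "step_arm", "kwargs": {"series": [[1,0,0,1,0],[1,0,0,1,0],[1,0,0,0.5,0],[1,0,0,0,0],[1,0,0,0,0]]}}

```text
clock: 21.35
position: [449.8, -139.4, 43.1]
tool_rot: [0.0, 0.678, 0.735, 0.0]
wrist_force: [-1.8, 0.4, 6.1]
finger_gap: 58.5
grasp_force: 30.0
```

>>> {"fn": "step_arm", "kwargs": {"series": [[-1,0,0,0,0],[-1,0,0,0,0],[-1,0,0,0,0],[-1,0,0,0,0],[-1,0,0,0,0]]}}

```text
clock: 21.85
position: [449.5, -139.2, 42.5]
tool_rot: [-0.0, 0.678, 0.735, -0.0]
wrist_force: [0.1, -0.5, 0.4]
finger_gap: 91.1
grasp_force: 0.0
```

>>> {"fn": "step_arm", "kwargs": {"series": [[-1,0,0,-10,0],[-1,0,0,-30,0],[-1,0,0,-40,0],[-1,0,0,-40,0],[-1,0,0,-20,0]]}}

```text
clock: 22.35
position: [451.4, -139.8, 186.8]
tool_rot: [0.002, 0.678, 0.735, 0.001]
wrist_force: [0.9, 0.5, -0.6]
finger_gap: 92.1
grasp_force: 0.0
```

>>> {"fn": "step_arm", "kwargs": {"series": [[-1,42,2.5,0,0],[-1,42,2.5,0,0],[-1,42,2.5,0,0],[-1,42,2.5,0,0],[-1,42,2.5,0,0]]}}

```text
clock: 22.85
position: [444.8, 72.5, 183.6]
tool_rot: [0.001, 0.678, 0.735, 0.0]
wrist_force: [1.4, -0.6, -0.5]
finger_gap: 92.0
grasp_force: 0.0
```

>>> {"fn": "step_arm", "kwargs": {"series": [[-1,42,2.5,0,0],[-1,42,2.5,0,0],[-1,42,2.5,0,0],[-1,42,2.5,0,0],[-1,20,0,0,0]]}}

```text
clock: 23.35
position: [438.8, 263.8, 183.6]
tool_rot: [-0.0, 0.676, 0.737, 0.001]
wrist_force: [0.1, 0.1, -0.4]
finger_gap: 92.0
grasp_force: 0.0
```

>>> {"fn": "step_arm", "kwargs": {"series": [[-1,0,0,0,0],[-1,0,0,0,0],[-1,0,0,0,0],[-1,0,0,0,0]]}}

```text
clock: 23.75
position: [440.1, 257.5, 182.7]
tool_rot: [0.0, 0.679, 0.734, -0.0]
wrist_force: [0.2, -0.6, -1.1]
finger_gap: 91.9
grasp_force: 0.0
```

Run:
```python
from h import *
import pickle
S=bot.get_state();print(S["clock"],S["position"].round(1),S["joint_pos"].round(2),totool([438,324,31]).round(1))
C={n:bot.camera(n) for n in("side","scene","wrist")};pickle.dump(C,open("c9.pkl","wb"))
a=C["wrist"]["pixels"][:,:,::-1];b=C["scene"]["pixels"][60:260,70:370,::-1]
cv2.imwrite("pics/m.png",np.hstack([cv2.resize(a,(400,300)),cv2.resize(b,(400,300))]))
```

```text
23.75 [440.1 257.5 182.7] [-0.35  0.24 -0.27  1.91  0.08  1.   -0.58] [ 66.6   3.1 151.7]
```

View pics/m.png

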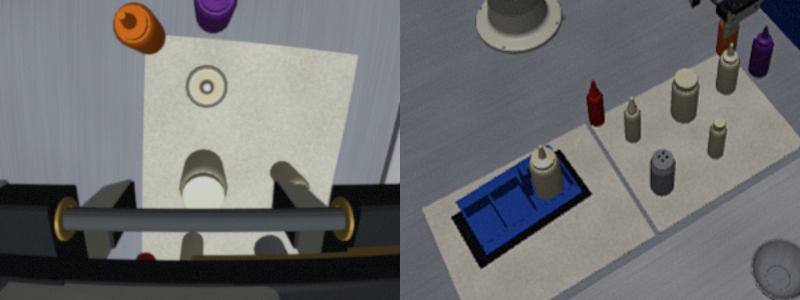

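The large bottle stands upright in its pocket. The medium's nozzle is end-on at (207,87) in the left view.

Run:
```python
from h import *
import pickle
c=pickle.load(open("c9.pkl","rb"))["wrist"]
P=onz(c,207*1.28,87*1.28,122);print(P,totool(P))
```

```text
[436.98832033 325.0035277  122.        ] [66.77497673  2.3569778  60.71299616]
```

>>> {"fn": "step_arm", "kwargs": {"series": [[-1,34,1,0,0],[-1,33,1,0,0],[-1,0,0,20,0],[-1,0,0,40,0],[-1,0,0,40,0]]}}

```text
clock: 24.4
position: [437.2, 326.7, 82.4]
tool_rot: [0.0, 0.678, 0.735, 0.001]
wrist_force: [0.8, -0.0, 0.2]
finger_gap: 91.9
grasp_force: 0.0
```

>>> {"fn": "step_arm", "kwargs": {"series": [[-1,0,0,20,0],[-1,0,0,8,0],[-1,0,0,0,0],[-1,0,0,0,0]]}}

```text
clock: 24.8
position: [437.1, 326.7, 55.7]
tool_rot: [0.0, 0.678, 0.735, 0.001]
wrist_force: [1.2, 0.1, 0.4]
finger_gap: 91.8
grasp_force: 0.0
```

Run:
```python
from h import *
S=bot.get_state();print(S["clock"],S["position"].round(1),S["wrist_force"].round(1),totool([437,325,31]).round(1))
```

```text
24.8 [437.1 326.7  55.7] [1.2 0.1 0.4] [-1.8 -0.3 24.7]
```

>>> {"fn": "step_arm", "kwargs": {"series": [[-1,-1.5,0,10,0],[-1,0,0,8,0],[-1,0,0,4,0],[-1,0,0,1,0],[-1,0,0,0,0]]}}

```text
clock: 25.3
position: [436.1, 324.6, 31.4]
tool_rot: [-0.0, 0.678, 0.735, -0.0]
wrist_force: [-0.0, 0.0, -0.0]
finger_gap: 91.5
grasp_force: 0.0
```

>>> {"fn": "step_arm", "kwargs": {"series": [[1,0,0,0,0],[1,0,0,0,0],[1,0,0,0,0],[1,0,0,0,0],[1,0,0,0,0]], "grip_force": 25}}

```text
clock: 25.8
position: [436.3, 324.7, 31.7]
tool_rot: [-0.0, 0.678, 0.735, 0.0]
wrist_force: [0.4, 0.6, -0.1]
finger_gap: 56.1
grasp_force: 0.0
```

>>> {"fn": "step_arm", "kwargs": {"series": [[1,0,0,0,0],[1,0,0,0,0],[1,0,0,0,0],[1,0,0,0,0],[1,0,0,0,0]]}}

```text
clock: 26.3
position: [436.5, 324.7, 31.7]
tool_rot: [0.0, 0.678, 0.735, 0.0]
wrist_force: [0.9, -0.0, -0.5]
finger_gap: 46.9
grasp_force: 25.0
```

>>> {"fn": "step_arm", "kwargs": {"series": [[1,0,0,-10,0],[1,0,0,-30,0],[1,0,0,-40,0],[1,0,0,-45,0],[1,0,0,-35,0]], "grip_force": 30}}

```text
clock: 26.8
position: [436.1, 325.0, 194.6]
tool_rot: [-0.0, 0.678, 0.735, 0.001]
wrist_force: [0.8, 0.7, -1.7]
finger_gap: 46.8
grasp_force: 30.0
```

>>> {"fn": "step_arm", "kwargs": {"series": [[1,-15,-1,0,0],[1,-30,-1,0,0],[1,-37,-2,0,0],[1,-37,-2,0,0],[1,-37,-2,0,0]]}}

```text
clock: 27.3
position: [439.8, 166.5, 191.1]
tool_rot: [-0.0, 0.678, 0.735, -0.001]
wrist_force: [0.7, -0.3, -0.7]
finger_gap: 46.8
grasp_force: 30.0
```

>>> {"fn": "step_arm", "kwargs": {"series": [[1,-37,-2,0,0],[1,-37,-2,0,0],[1,-37,-2,0,0],[1,-37,-2,0,0],[1,-37,-2,0,0]]}}

```text
clock: 27.8
position: [444.7, -18.4, 191.2]
tool_rot: [-0.001, 0.678, 0.735, -0.0]
wrist_force: [0.9, 0.5, -1.8]
finger_gap: 46.6
grasp_force: 30.0
```

>>> {"fn": "step_arm", "kwargs": {"series": [[1,-37,-2,0,0],[1,-37,-2,0,0],[1,-37,-2,0,0],[1,-37,0,0,0],[1,-30,0,0,0]]}}

```text
clock: 28.3
position: [453.1, -196.7, 191.2]
tool_rot: [-0.001, 0.678, 0.735, -0.0]
wrist_force: [0.3, 1.4, -0.8]
finger_gap: 46.8
grasp_force: 30.0
```

>>> {"fn": "step_arm", "kwargs": {"series": [[1,-20,0,0,0],[1,0,0,0,0],[1,0,0,0,0],[1,0,0,0,0]]}}

```text
clock: 28.7
position: [455.7, -213.0, 191.2]
tool_rot: [-0.001, 0.677, 0.736, 0.0]
wrist_force: [-0.1, -0.1, -1.7]
finger_gap: 47.0
grasp_force: 30.0
```

Run:
```python
from h import *
S=bot.get_state();print(S["clock"],S["position"].round(1),S["finger_gap"],S["joint_pos"].round(2),totool([457.2,-219.6,38.7]).round(1))
```

```text
28.7 [ 455.7 -213.   191.2] 46.95884250689748 [ 0.3   0.21  0.1   1.93 -0.02  1.01  0.49] [ -6.9   1.1 152.5]
```

>>> {"fn": "step_arm", "kwargs": {"series": [[1,-7,1,0,0],[1,0,0,15,0],[1,0,0,20,0],[1,0,0,0,0],[1,0,0,0,0]]}}

```text
clock: 29.2
position: [457.7, -221.0, 156.7]
tool_rot: [-0.0, 0.677, 0.736, -0.0]
wrist_force: [0.1, -0.5, -0.7]
finger_gap: 46.9
grasp_force: 30.0
```

Run:
```python
from h import *
S=bot.get_state();print(S["clock"],S["position"].round(1),S["finger_gap"],totool([457.2,-219.6,38.7]).round(1))
```

```text
29.2 [ 457.7 -221.   156.7] 46.85614176264798 [  1.4  -0.3 118. ]
```

>>> {"fn": "step_arm", "kwargs": {"series": [[1,1,0,20,0],[1,0,0,25,0],[1,0,0,20,0],[1,0,0,5,0],[1,0,0,0,0]]}}

```text
clock: 29.7
position: [457.8, -220.4, 86.9]
tool_rot: [-0.0, 0.678, 0.735, -0.0]
wrist_force: [0.7, 0.2, -0.4]
finger_gap: 46.9
grasp_force: 30.0
```

>>> {"fn": "step_arm", "kwargs": {"series": [[1,0,0,0,0],[1,0,0,0,0]]}}

```text
clock: 29.9
position: [458.8, -220.9, 88.0]
tool_rot: [0.001, 0.678, 0.735, 0.0]
wrist_force: [-0.5, -0.8, -1.2]
finger_gap: 47.0
grasp_force: 30.0
```

Run:
```python
from h import *
S=bot.get_state();print(S["clock"],S["position"].round(1),S["wrist_force"].round(1),totool([457.2,-219.6,38.7]).round(1))
```

```text
29.9 [ 458.8 -220.9   88. ] [-0.5 -0.8 -1.2] [ 1.5 -1.6 49.3]
```

>>> {"fn": "step_arm", "kwargs": {"series": [[1,1.2,-1.2,12,0],[1,0,0,12,0],[1,0,0,12,0],[1,0,0,8,0],[1,0,0,0,0]]}}

```text
clock: 30.4
position: [454.9, -218.7, 40.7]
tool_rot: [-0.002, 0.678, 0.735, -0.001]
wrist_force: [-0.1, -0.8, -1.3]
finger_gap: 46.8
grasp_force: 30.0
```

>>> {"fn": "step_arm", "kwargs": {"series": [[1,0,0,1,0],[1,0,0,1,0],[1,0,0,0,0],[1,0,0,0,0]]}}

```text
clock: 30.8
position: [456.7, -219.4, 40.9]
tool_rot: [0.0, 0.678, 0.735, 0.0]
wrist_force: [0.5, 0.5, -2.1]
finger_gap: 46.9
grasp_force: 30.0
```

>>> {"fn": "step_arm", "kwargs": {"series": [[1,0,0,1,0],[1,0,0,1,0],[1,0,0,0.5,0],[1,0,0,0,0],[1,0,0,0,0]]}}

```text
clock: 31.3
position: [456.7, -219.5, 38.6]
tool_rot: [0.0, 0.678, 0.735, 0.0]
wrist_force: [-1.7, 0.5, 5.3]
finger_gap: 46.5
grasp_force: 30.0
```

>>> {"fn": "step_arm", "kwargs": {"series": [[-1,0,0,0,0],[-1,0,0,0,0],[-1,0,0,0,0],[-1,0,0,0,0],[-1,0,0,0,0]]}}

```text
clock: 31.8
position: [456.2, -219.2, 37.9]
tool_rot: [-0.0, 0.678, 0.735, -0.0]
wrist_force: [0.3, -0.5, -0.4]
finger_gap: 82.1
grasp_force: 0.0
```

>>> {"fn": "step_arm", "kwargs": {"series": [[-1,0,0,-10,0],[-1,0,0,-30,0],[-1,0,0,-45,0],[-1,0,0,-45,0],[-1,0,0,-20,0]]}}

```text
clock: 32.3
position: [458.5, -220.4, 193.2]
tool_rot: [0.003, 0.678, 0.735, 0.001]
wrist_force: [0.7, -0.7, -0.9]
finger_gap: 91.9
grasp_force: 0.0
```

>>> {"fn": "step_arm", "kwargs": {"series": [[-1,30,0,0,0],[-1,42,1,0,0],[-1,42,0,0,0],[-1,42,1,0,0],[-1,42,0,0,0]]}}

```text
clock: 32.8
position: [442.1, -20.3, 189.1]
tool_rot: [0.001, 0.678, 0.735, 0.0]
wrist_force: [1.4, 0.1, 0.7]
finger_gap: 91.7
grasp_force: 0.0
```

>>> {"fn": "step_arm", "kwargs": {"series": [[-1,30,0,0,0],[-1,0,0,0,0],[-1,0,0,0,0],[-1,0,0,0,0],[-1,0,0,0,0]]}}

```text
clock: 33.3
position: [439.9, 6.7, 188.2]
tool_rot: [0.0, 0.679, 0.734, -0.0]
wrist_force: [-0.2, -0.5, 0.0]
finger_gap: 92.1
grasp_force: 0.0
```

Run:
```python
from h import *
import pickle
S=bot.get_state();print(S["clock"],S["position"].round(1),S["joint_pos"].round(2),totool([434.5,74,25]).round(1))
C={n:bot.camera(n) for n in("side","scene","wrist")};pickle.dump(C,open("c10.pkl","wb"))
a=C["wrist"]["pixels"][:,:,::-1];b=C["scene"]["pixels"][60:260,70:370,::-1]
cv2.imwrite("pics/n.png",np.hstack([cv2.resize(a,(400,300)),cv2.resize(b,(400,300))]))
```

```text
33.3 [439.9   6.7 188.2] [ 0.    0.1  -0.08  2.06  0.01  0.98 -0.01] [ 6.760e+01 -1.000e-01  1.632e+02]
```

View pics/n.png

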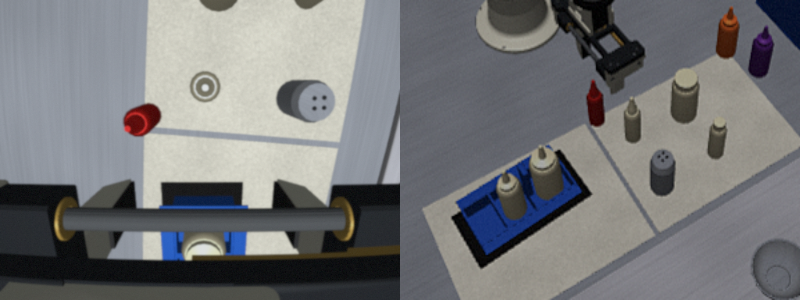

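The large and medium bottles stand in their pockets. The small bottle's nozzle is end-on at (205,88) in the left view, with the red decoy at (142,120).

Run:
```python
from h import *
import pickle
c=pickle.load(open("c10.pkl","rb"))["wrist"]
P=onz(c,205*1.28,88*1.28,116);print(P,totool(P))
```

```text
[435.0838341   72.65557689 116.        ] [65.63773275  0.4815566  72.06218977]
```

>>> {"fn": "step_arm", "kwargs": {"series": [[-1,34,0,0,0],[-1,33,0,0,0],[-1,0,0,20,0],[-1,0,0,20,0],[-1,0,0,0,0]]}}

```text
clock: 33.95
position: [432.2, 74.3, 146.0]
tool_rot: [-0.001, 0.678, 0.735, -0.002]
wrist_force: [-0.5, 0.2, -0.3]
finger_gap: 92.0
grasp_force: 0.0
```

>>> {"fn": "step_arm", "kwargs": {"series": [[-1,0,0,0,0],[-1,0,0,0,0],[-1,0,0,0,0]]}}

```text
clock: 34.25
position: [435.3, 74.7, 149.1]
tool_rot: [0.001, 0.678, 0.735, 0.001]
wrist_force: [0.7, -0.3, 0.4]
finger_gap: 92.0
grasp_force: 0.0
```

Run:
```python
from h import *
import pickle
c=pickle.load(open("c10.pkl","rb"))["wrist"]
P=onz(c,205*1.28,88*1.28,116);P[2]=25;print(totool(P).round(1))
```

```text
[ -2.1  -0.6 124.1]
```

>>> {"fn": "step_arm", "kwargs": {"series": [[-1,-2,-0.5,30,0],[-1,0,0,40,0],[-1,0,0,30,0],[-1,0,0,10,0],[-1,0,0,0,0]]}}

```text
clock: 34.75
position: [433.3, 72.6, 37.5]
tool_rot: [-0.001, 0.678, 0.735, -0.001]
wrist_force: [-0.1, -0.1, -1.1]
finger_gap: 91.7
grasp_force: 0.0
```

>>> {"fn": "step_arm", "kwargs": {"series": [[-1,0,0,5,0],[-1,0,0,5,0],[-1,0,0,3,0],[-1,0,0,0,0],[-1,0,0,0,0]]}}

```text
clock: 35.25
position: [434.3, 72.9, 25.4]
tool_rot: [0.0, 0.678, 0.735, 0.0]
wrist_force: [0.3, -0.3, -0.1]
finger_gap: 91.9
grasp_force: 0.0
```

>>> {"fn": "step_arm", "kwargs": {"series": [[1,0,0,0,0],[1,0,0,0,0],[1,0,0,0,0],[1,0,0,0,0],[1,0,0,0,0]], "grip_force": 20}}

```text
clock: 35.75
position: [434.1, 72.9, 25.1]
tool_rot: [-0.0, 0.678, 0.735, 0.0]
wrist_force: [-0.5, -0.2, -0.2]
finger_gap: 56.5
grasp_force: 0.0
```

>>> {"fn": "step_arm", "kwargs": {"series": [[1,0,0,0,0],[1,0,0,0,0],[1,0,0,0,0],[1,0,0,0,0],[1,0,0,0,0]]}}

```text
clock: 36.25
position: [434.2, 72.9, 25.1]
tool_rot: [0.0, 0.678, 0.735, 0.0]
wrist_force: [0.3, 0.4, 0.2]
finger_gap: 35.4
grasp_force: 20.0
```

>>> {"fn": "step_arm", "kwargs": {"series": [[1,0,0,0,0],[1,0,0,0,0]]}}

```text
clock: 36.45
position: [434.1, 72.9, 25.1]
tool_rot: [0.0, 0.678, 0.735, 0.0]
wrist_force: [0.2, 0.7, -0.4]
finger_gap: 35.0
grasp_force: 20.0
```

>>> {"fn": "step_arm", "kwargs": {"series": [[1,0,0,-10,0],[1,0,0,-30,0],[1,0,0,-40,0],[1,0,0,-45,0],[1,0,0,-40,0]], "grip_force": 25}}

```text
clock: 36.95
position: [433.6, 72.9, 192.7]
tool_rot: [0.0, 0.678, 0.735, 0.0]
wrist_force: [1.6, 0.3, -1.2]
finger_gap: 34.9
grasp_force: 25.0
```

>>> {"fn": "step_arm", "kwargs": {"series": [[1,-15,0,0,0],[1,-30,0,0,0],[1,-37,0,0,0],[1,-37,0,0,0],[1,-37,0,0,0]]}}

```text
clock: 37.45
position: [446.3, -83.8, 190.9]
tool_rot: [0.0, 0.678, 0.736, 0.0]
wrist_force: [-0.0, 0.3, -1.8]
finger_gap: 34.9
grasp_force: 25.0
```

>>> {"fn": "step_arm", "kwargs": {"series": [[1,-37,0,0,0],[1,-37,0,0,0],[1,-37,0,0,0],[1,-37,0,0,0],[1,-37,0,0,0]]}}

```text
clock: 37.95
position: [461.4, -268.1, 190.7]
tool_rot: [-0.0, 0.678, 0.735, 0.0]
wrist_force: [0.5, -0.1, -1.1]
finger_gap: 35.4
grasp_force: 25.0
```

>>> {"fn": "step_arm", "kwargs": {"series": [[1,-14,-1,0,0],[1,0,0,0,0],[1,0,0,0,0],[1,0,0,0,0],[1,0,0,0,0]]}}

```text
clock: 38.45
position: [462.2, -279.2, 190.2]
tool_rot: [-0.0, 0.677, 0.736, 0.0]
wrist_force: [0.9, -0.2, -1.0]
finger_gap: 34.9
grasp_force: 25.0
```

Run:
```python
from h import *
S=bot.get_state();print(S["clock"],S["position"].round(1),S["finger_gap"],S["joint_pos"].round(2),totool([462.4,-281.2,32.1]).round(1))
```

```text
38.45 [ 462.2 -279.2  190.2] 34.9357103630377 [ 0.38  0.27  0.14  1.85 -0.04  1.02  0.62] [ -2.1  -0.  158.1]
```

>>> {"fn": "step_arm", "kwargs": {"series": [[1,-2,0,20,0],[1,0,0,35,0],[1,0,0,35,0],[1,0,0,15,0],[1,0,0,0,0]]}}

```text
clock: 38.95
position: [460.2, -280.7, 82.7]
tool_rot: [-0.003, 0.677, 0.736, -0.001]
wrist_force: [-0.9, -0.2, -0.4]
finger_gap: 34.9
grasp_force: 25.0
```

>>> {"fn": "step_arm", "kwargs": {"series": [[1,0,0,0,0],[1,0,0,0,0]]}}

```text
clock: 39.15
position: [463.4, -283.3, 86.6]
tool_rot: [0.001, 0.678, 0.735, 0.0]
wrist_force: [-1.2, -0.2, -0.9]
finger_gap: 35.0
grasp_force: 25.0
```

Run:
```python
from h import *
S=bot.get_state();print(S["clock"],S["position"].round(1),S["wrist_force"].round(1),totool([462.4,-281.2,32.1]).round(1))
```

```text
39.15 [ 463.4 -283.3   86.6] [-1.2 -0.2 -0.9] [ 2.2 -0.9 54.5]
```

>>> {"fn": "step_arm", "kwargs": {"series": [[1,2,-1,15,0],[1,0,0,15,0],[1,0,0,12,0],[1,0,0,7,0],[1,0,0,0,0]]}}

```text
clock: 39.65
position: [460.6, -281.0, 35.7]
tool_rot: [-0.0, 0.678, 0.735, -0.0]
wrist_force: [0.3, 0.2, -1.9]
finger_gap: 34.8
grasp_force: 25.0
```

>>> {"fn": "step_arm", "kwargs": {"series": [[1,0,0,1,0],[1,0,0,1,0],[1,0,0,0,0],[1,0,0,0,0]]}}

```text
clock: 40.05
position: [461.2, -281.3, 34.4]
tool_rot: [0.0, 0.678, 0.735, 0.0]
wrist_force: [0.7, -0.2, -0.9]
finger_gap: 35.3
grasp_force: 25.0
```

>>> {"fn": "step_arm", "kwargs": {"series": [[1,0,0,1,0],[1,0,0,1,0],[1,0,0,0.5,0],[1,0,0,0,0],[1,0,0,0,0]]}}

```text
clock: 40.55
position: [461.2, -281.4, 32.0]
tool_rot: [0.0, 0.678, 0.735, 0.0]
wrist_force: [-1.2, -0.3, 4.9]
finger_gap: 34.8
grasp_force: 25.0
```

>>> {"fn": "step_arm", "kwargs": {"series": [[-1,0,0,0,0],[-1,0,0,0,0],[-1,0,0,0,0],[-1,0,0,0,0],[-1,0,0,0,0]]}}

```text
clock: 41.05
position: [460.8, -281.0, 31.4]
tool_rot: [-0.0, 0.678, 0.735, -0.0]
wrist_force: [-0.1, 0.7, 0.4]
finger_gap: 70.5
grasp_force: 0.0
```

>>> {"fn": "step_arm", "kwargs": {"series": [[-1,0,0,0,0],[-1,0,0,-10,0],[-1,0,0,-30,0],[-1,0,0,-45,0],[-1,0,0,-45,0]]}}

```text
clock: 41.55
position: [460.3, -280.9, 163.3]
tool_rot: [-0.001, 0.678, 0.735, -0.0]
wrist_force: [1.3, -0.8, 0.1]
finger_gap: 91.4
grasp_force: 0.0
```

>>> {"fn": "step_arm", "kwargs": {"series": [[-1,0,0,-45,0],[-1,-40,0,-30,0],[-1,-40,0,0,0],[-1,0,0,0,0],[-1,0,0,0,0]]}}

```text
clock: 42.05
position: [466.7, -361.6, 236.9]
tool_rot: [-0.0, 0.679, 0.734, -0.0]
wrist_force: [0.4, 1.3, -0.0]
finger_gap: 92.0
grasp_force: 0.0
```

Run:
```python
from h import *
import pickle
S=bot.get_state();print(S["clock"],S["position"].round(1))
C={n:bot.camera(n) for n in("side","scene","wrist")};pickle.dump(C,open("c11.pkl","wb"))
a=C["wrist"]["pixels"][:,:,::-1];b=C["scene"]["pixels"][60:260,70:370,::-1]
cv2.imwrite("pics/o.png",np.hstack([cv2.resize(a,(400,300)),cv2.resize(b,(400,300))]))
```

```text
42.05 [ 466.7 -361.6  236.9]
```

View pics/o.png

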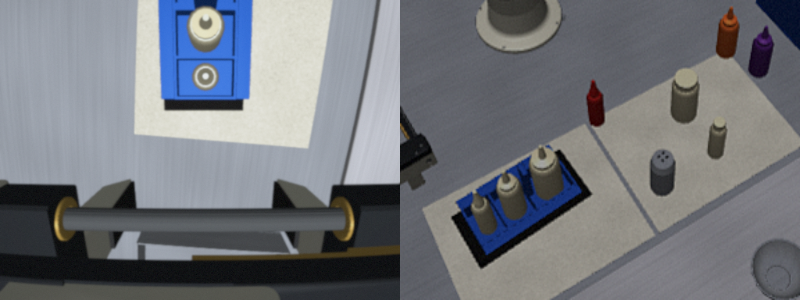

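All three bottles stand upright in their pockets, and the look-alikes have not moved. One last numeric check of centring at this end of the mat: rim (161,98)-(249,98), mat (164,109)-(243,109).

Run:
```python
from h import *
import pickle
w=pickle.load(open("c11.pkl","rb"))["wrist"];k=1.28
q=[onz(w,u*k,v*k,z)[:2] for u,v,z in((161,99,38),(249,99,38),(164,110,3),(243,110,3))]
print(np.round(q,1)); d=(q[0]+q[1])/2-(q[2]+q[3])/2; print(d@[.9966,.0828],d@[-.0828,.9966])
```

```text
[[ 398.6 -317.7]
 [ 529.8 -306.8]
 [ 398.8 -337.8]
 [ 528.3 -327.1]]
2.355155618718137 20.12268883191139
```

```bash
python3 -c "
from station import bot
print(bot.sign_off())"
```

```text
the job is handed in; nothing more can be done
None
```

The job is handed in at about 42 s on the clock: the caddy stands square on the mat, about 2.5 mm off centre across its width, with the three nozzle bottles upright in their own pockets and the refills and shaker left standing; on the first try at the large bottle the fingers closed lightly on its nozzle (about 2 N) before I corrected the height.

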